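# Snap an eyepiece into its tube and tug-test it

## Robot

A 7-joint arm with a two-finger parallel gripper is mounted at the origin on the work surface. World frame = base frame: x ahead of the robot, y to its left, z up, the work surface at z = 0. Lengths are in m, angles in rad, forces in N, time in s.
With the tool pointing down it reaches from about 0.425 to 0.925 m from the base axis. Payload 6.8 kg.
Tool frame: the origin (TCP) lies midway between the tips of the shut fingers; the grasp point (between the pads) lies 19 mm behind it; z points along the fingers, y is the line along which they close (so a half turn about z gives the same grasp; the last joint's range is limited). The gripper opens to 88 mm and grips with 3 to 60 N. Pads are 20 mm wide; open, the fingers measure 115 mm over their backs; the gripper's body (75 mm by 178 mm) begins 61 mm behind the grasp point.
Start: joints at [-1.356, 0.477, 0.022, 1.555, -0.011, 1.109, -0.083], TCP at [0.214, 0.64, 0.223] pointing down, gripper open.
Joint ranges: [-2.96, 2.96], [-0.34, 2.1], [-1.41, 1.46], [0.24, 2.44], [-1.37, 4.51], [0.17, 1.92], [-2.96, 2.96]. Speed limits (rad/s): [2.39, 2.39, 3.14, 3.14, 3.14, 3.14, 3.14].

## Interface

Orientations are given as a unit quaternion [w, x, y, z].
In Python, from plant import arm gives the robot as it stands.
- The arm moves only by the shell command python3 -m inch 'ROWS' [FORCE]. ROWS is JSON, a list of rows, each a list of 5 numbers: the shift along the tool's x, y, z scaled (see below), then the turn about the tool's z scaled (see below), then the opening, from -1 (shut) to 1 (fully open). A call has 1 to 12 rows; each row is the pose to reach, as a shift and turn from the pose commanded when the call began, along the tool's axes at that moment; what a row does not reach only later rows make up. The controller multiplies each number of a shift by 100 cm and each number of a turn by 45 degrees. A row lasts 1/10 s, in which the tool goes at most 50 mm and 8.59 degrees, less where a joint would pass 70% of its speed; a pose out of reach is approached as far as the arm can. A call with a number of a shift or a turn outside -1 to 1 is refused whole. A call with a gripper value outside its range is refused whole. The fingers move at their own pace and stop on an object; FORCE is the grip in N (left out, the last holds). Time passes only in rows, so rows that repeat a pose let the fingers close. It gives the time, the measured TCP pose, the force, the opening and the grip force at its end, in the units of the state.
- arm.read_state(): the state, without advancing time (a new reading comes with each control period).
- arm.snapshot(name): name is "scene" or "top" or "wrist"; returns a dict with "image" (400x640x3 uint8, blue, green, red), "depth" (400x640 float32, m along the optical axis (not along the pixel's ray), 0 where there is no reading), "intrinsics" (3x3 intrinsics, pixels), "T" (4x4, takes a point from camera to world coordinates). Camera axes: x right, y up, looking along -z (the intrinsics and any distortion apply to the point x, -y, -z); pixel columns grow to the right and rows downward; lengths in m; the calibration is good to about 2 mm. A picture is of the moment at which its call begins.
- arm.close_job(): hands the job in; it is judged then, once.
The state is a dict: "t": time; "joint_positions": joint angles; "joint_vel": joint speeds; "effort": joint torques, N m; "tool_pos": TCP position; "tcp_rot": TCP orientation; "force": force on the tool from outside, world axes, zero at the start; "wrist_torque": the same for the moment, N m; "gripper_width": finger opening in m; "grip_force": force on a finger pad.
Only numpy, scipy, OpenCV 4.12 (cv2) and the standard library are available. Lean on these libraries where they do the work, as an engineer would, in place of code of your own. Each camera call takes 0.05 s, during which the arm holds its last target. There are 200 camera calls.

## Task

Take the eyepiece out of the rack and press it slowly down into the black tube of the check stand until it snaps fully home, its flange hard down on the tube's rim, and keep it pressed there for a second, never harder than 25 newtons. Then, still holding it, check that it is retained: pull it straight up with about 12 newtons for one second, never more than 18, and let go, leaving it fully home. Leave the dust plug in its rack hole and do not disturb the jar and the slide boxes.

Things in the scene. Friction and masses are not known exactly. Their poses are not given: they have to be found in the camera images.
- eyepiece_head (a point): Centre of the black ribbed head (34 mm diameter, 40 mm tall) of the loose round microscope eyepiece, 80 mm tall in all, 0.1 to 0.21 kg; z up. It stands upright in one of the rack's holes and is the tall thing in the rack. This point is 20 mm below its top, 26 mm above the flange's underside and 60 mm above the barrel's lower end. Its yaw does not matter.
- eyepiece_flange (a point): Centre of the underside of the eyepiece's steel flange (44 mm diameter, 6 mm thick, just under the head). Below it is the aluminium barrel, 30 mm in diameter, 34 mm long, with a snap groove (tapered above) and a 7 mm tapered nose, 22 mm wide at its end. Fully home, this point coincides with tube_rim.
- tube_rim (a point): Centre of the mouth of the upright black tube, at its rim, about 105 mm above the table; z up. Outside diameter 54 mm, bore 32.4 mm, deep enough for the barrel. It rises 49 mm above the white housing of the fixed check stand. Spring balls in the bore resist the nose from 17 mm before home with 10 to 15 N, click over 4 mm before home and then hold the eyepiece against a pull of over 20 N.
- tube (a joint): Vertical travel of the tube on the stand's stiff, damped spring, in m: 0 at rest, positive up, from -0.004 to 0.004. 15 N per mm both ways: a pull of 12 N on the eyepiece lifts the tube 0.8 mm (a thin pointer beside a scale shows it), a push of 18 N lowers it 1.2 mm. The tube's own weight is balanced.
- rack: Fixed grey block, 64 mm (its x) by 240 mm (its y) by 40 mm tall, with three holes 36 mm wide and 36 mm deep, at y = -80, 0 and +80 mm in its frame. Origin at the centre of its underside. The eyepiece stands in one hole with its flange on the rack's top, the dust plug in another; the third is empty.
- plug_top (a point): Centre of the top of the black dust plug, a bystander in another rack hole: round, 44 mm in diameter, only 12 mm high above the rack's top. Leave it.
- jar_cap (a point): Centre of the top of a closed jar standing between rack and stand, 44 mm in diameter, 75 mm tall. Leave it.
- box1: Flat slide box, 78 x 28 x 16 mm, lying on the table beyond the work; origin at its underside. Leave it.
- box2: Another slide box of the same kind. Leave it.
- stand: The fixed check stand: dark base 130 x 130 x 20 mm and white housing 110 x 110 mm, 56 mm tall in all, with the black sprung tube upright in its middle. Origin at the centre of its underside.
Mind the look-alikes: they are no part of the job. Leave any yellow look-alike of the stand alone.

How it is judged:
On the way, in this order (a step that is already met when the one before it is completed fails the run):
1. the eyepiece is snapped fully home, not being pulled: flange within 1 mm of the tube's rim, centred within 2 mm, tube not lifted (z of eyepiece_flange in the frame of tube_rim below 0.001 m and horizontal distance between eyepiece_flange and tube_rim below 0.002 m and value of joint tube below 0.0003 m), for 0.5 s.
2. held by the head, it is pulled up with more than 9 N for 0.6 s and stays in (flange within 3 mm of the rim) (value of joint tube above 0.0006 m and distance between eyepiece_flange and tube_rim below 0.003 m and contact force between the fingers and eyepiece above 2 N), for 0.6 s.
At the end, for the whole second after the job is handed in: The eyepiece is fully home in the tube, its flange within 1.5 mm of the rim and centred within 2.5 mm overall, upright within 0.06 rad, released, the tube back at rest (within 0.4 mm of 0) (distance between eyepiece_flange and tube_rim below 0.0025 m and z of eyepiece_flange in the frame of tube_rim below 0.0015 m and angle between eyepiece_head's own z axis and vertical below 0.06 rad and value of joint tube between -0.0004 and 0.0004 m); the robot touches nothing.
It fails at once if the eyepiece or tube is pulled up with more than 21 N (tube up by more than 1.4 mm) (value of joint tube above 0.0014 m).
It fails at once if the eyepiece or tube is pressed down with more than 30 N (tube down by more than 2 mm) (value of joint tube below -0.002 m).
It fails at once if the dust plug is pulled out or shifted by more than 15 mm (distance of plug_top from where it was at the start of the episode above 0.015 m).
It fails at once if the jar or a slide box is moved by more than 15 mm (distance of any of jar_cap, box1, box2 from where it was at the start of the episode above 0.015 m).
It also fails if it takes over 56 s, if anything falls off the work surface, if the arm or the gripper's body presses on something with over 40 N, if the wrist force passes 120 N, or if a joint passes its speed limit or range.

## Working session

There is one attempt and no reset: what is moved stays moved. The work goes in short steps, Python scripts to look and compute and a shell command to move; the robot and the scene stay as the last step left them, time stands still between calls to the robot, and variables do not carry over. Pictures are saved under pics/ and viewed, at most 10 in all, crops included, and the job is handed in when it is done.

```bash
mkdir -p pics; ls; cat > h.py <<'E'
import numpy as np,cv2
from plant import arm
def snap(n):
    s=arm.snapshot(n); np.savez('pics/'+n+'.npz',**{k:s[k] for k in('image','depth','intrinsics','T')}); return s
def load(n): return dict(np.load('pics/'+n+'.npz'))
def pt(s,u,v,d=None,z=None):
    K=s['intrinsics'];T=s['T'];r=np.array([(u-K[0,2])/K[0,0],-(v-K[1,2])/K[1,1],-1.])
    if z is not None:
        w=T[:3,:3]@r; return T[:3,3]+w*(z-T[2,3])/w[2]
    if d is None: d=s['depth'][int(v),int(u)]
    return T[:3,:3]@(r*d)+T[:3,3]
E
python3 - <<'E'
from h import *
for n in('scene','top'):
    s=snap(n); cv2.imwrite(f'pics/{n}0.png',s['image']); print(s['intrinsics'],s['T'])
print(arm.read_state())
E
```

```text
pics
[[376.89746902   0.         318.80430309]
 [  0.         376.89746902 199.33160414]
 [  0.           0.           1.        ]] [[-0.42213917 -0.48740484  0.76435269  1.30995565]
 [ 0.90650652 -0.23316248  0.3519676   0.25707167]
 [ 0.00666766  0.84147001  0.54026269  0.58304187]
 [ 0.          0.          0.          1.        ]]
[[484.83064948   0.         316.49336895]
 [  0.         484.83064948 200.92280989]
 [  0.           0.           1.        ]] [[ 0.02616642  0.99687471 -0.07453946  0.51709554]
 [-0.99964959  0.02639185  0.00204081 -0.04954536]
 [ 0.00400166  0.07445994  0.99721598  1.22014388]
 [ 0.          0.          0.          1.        ]]
{'t': 0.1, 'joint_positions': array([-1.35611131,  0.47769252,  0.02235422,  1.55631318, -0.01149747,
        1.10930975, -0.0830833 ]), 'joint_vel': array([ 6.07312049e-04, -3.23244760e-03,  9.39108110e-05, -3.57179864e-03,
       -1.04665153e-03,  9.01362939e-04, -1.73129520e-03]), 'effort': array([ 4.72608721e-03, -5.84090602e+01,  1.54045589e+00, -2.73309553e+01,
       -5.41628175e-02,  1.32434603e-02,  4.06431752e-05]), 'tool_pos': array([0.21396551, 0.63963237, 0.22181252]), 'tcp_rot': array([-6.74671476e-05,  1.60678913e-01,  9.87006409e-01, -7.94368372e-04]), 'force': array([-0.15889683, -0.78722692, -0.11783029]), 'wrist_torque': array([ 0.00609098,  0.02876068, -0.04641317]), 'grip_force': 0.0, 'gripper_width': 0.08734473261635747}
```

View pics/scene0.png

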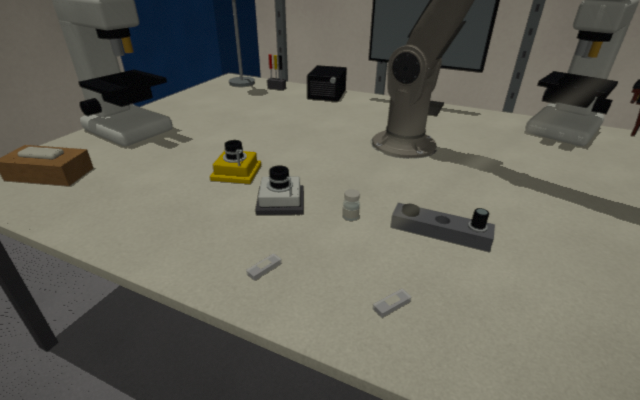

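View pics/top0.png

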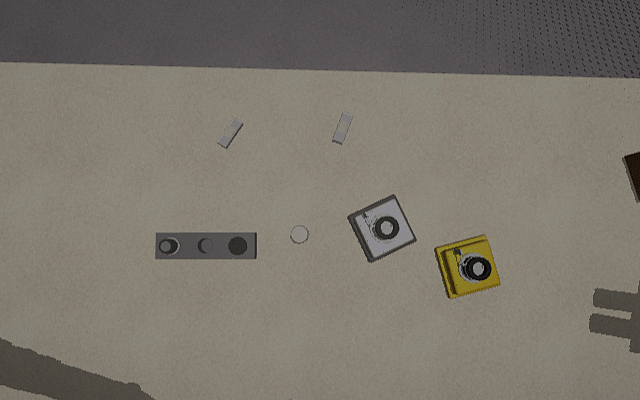

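The scene picture shows the eyepiece in the rack at (480,218), an empty hole at (442,219), the plug at (410,210), the jar at (351,205), the white stand at (280,190) and the yellow stand at (235,160). The same things in the top picture:
- Eyepiece head: (168,246)
- Plug: (237,245)
- Jar cap: (299,234)
- Yellow look-alike tube: (478,268)
- White stand's tube: (386,228)

I choose the tall one at (168,246) and the white stand. One close crop to check both.

```bash
python3 - <<'E'
from h import *
s=load('top');im=s['image']
a=cv2.resize(im[215:275,150:250],None,fx=8,fy=8,interpolation=2)[:, :800]
b=cv2.resize(im[190:265,340:420],None,fx=4,fy=4,interpolation=2)
c=cv2.resize(load('scene')['image'][150:250,240:330],None,fx=3,fy=3,interpolation=2)
o=np.zeros((560,800,3),np.uint8);a=cv2.resize(im[225:265,150:260],None,fx=7,fy=7,interpolation=2);o[:280,:770]=a
b=cv2.resize(im[195:265,345:420],None,fx=4,fy=4,interpolation=2);o[280:560,:300]=b
c=cv2.resize(load('scene')['image'][160:220,250:310],None,fx=4,fy=4,interpolation=2);o[300:540,320:560]=c
cv2.imwrite('pics/crop.png',o)
E
```

```text
(no output)
```

View pics/crop.png

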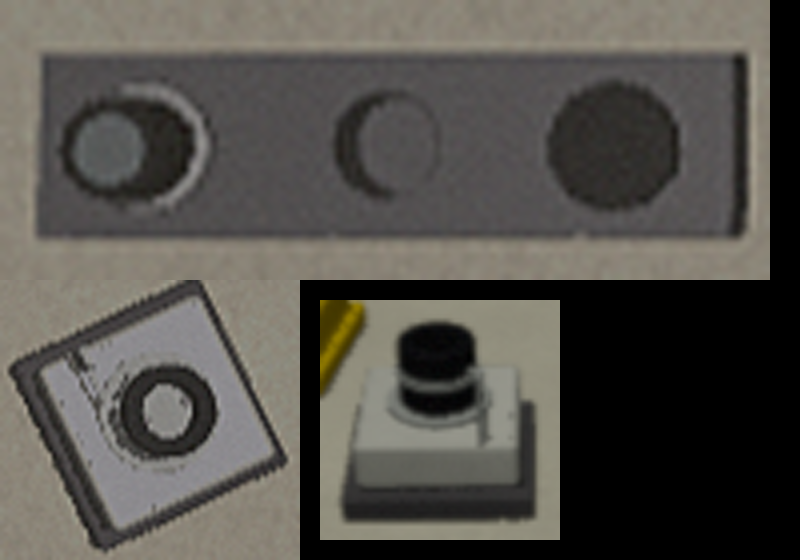

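The crop confirms it: the eyepiece is at left (lens disc at (165.4,246.1), flange ring at (170.9,246.1)), the empty hole is in the middle and the flat plug is at right. The white stand's rim centre is at (387.1,227.5).

```bash
python3 - <<'E'
from h import *
from scipy.spatial.transform import Rotation as R
s=load('top')
P=lambda u,v,z:pt(s,u-.5,v-.5,z=z)
e=P(165.4,246.1,.086);f=P(170.9,246.1,.046);r=P(387.1,227.5,.105);p=P(237.7,245.9,.052);j=P(299.5,234.5,.075)
print(e,f,r,p,j)
st=arm.read_state();q=st['tcp_rot'];Rt=R.from_quat(q,scalar_first=True).as_matrix();print(Rt.round(3))
t=st['tool_pos'];print(Rt.T@(np.r_[f[:2],.25]-t), Rt.T@(np.r_[r[:2],.25]-t))
print('wrist cam in tool', Rt.T@(snap('wrist')['T'][:3,3]-t), Rt.T@load('wrist')['T'][:3,:3])
E
```

```text
[0.48832346 0.29802146 0.086     ] [0.48765405 0.29705097 0.046     ] [ 0.54462753 -0.21449176  0.105     ] [0.49245735 0.13535455 0.052     ] [ 0.52347485 -0.01273021  0.075     ]
[[-0.948  0.317 -0.   ]
 [ 0.317  0.948 -0.002]
 [-0.    -0.002 -1.   ]]
[-0.36822073 -0.23812733 -0.02776398] [-0.58450468 -0.70518471 -0.02699506]
wrist cam in tool [ 0.07393778 -0.00072893 -0.16142812] [[ 5.14427452e-05  9.63755495e-01  2.66787076e-01]
 [ 9.99999897e-01 -1.70049545e-04  4.21472605e-04]
 [ 4.51563560e-04  2.66787027e-01 -9.63755404e-01]]
```

```bash
python3 -m inch '[[-0.04,-0.026,0,0,1],[-0.08,-0.052,0,0,1],[-0.12,-0.078,0,0,1],[-0.16,-0.103,0,0,1],[-0.2,-0.129,0,0,1],[-0.24,-0.155,0,0,1],[-0.28,-0.181,0,0,1],[-0.32,-0.207,0.02,0,1],[-0.35,-0.226,0.04,0,1],[-0.368,-0.238,0.05,0,1],[-0.368,-0.238,0.05,0,1],[-0.368,-0.238,0.05,0,1]]' 20
python3 - <<'E'
from h import *
s=snap('wrist');cv2.imwrite('pics/w1.png',s['image']);st=arm.read_state();print(st['t'],st['tool_pos'],st['tcp_rot'],st['force'])
E
```

```text
t: 1.35
tool_pos: [0.4873, 0.2981, 0.1726]
tcp_rot: [-0.0, 0.161, 0.987, 0.0]
force: [-0.6, 0.3, 0.6]
gripper_width: 0.088
grip_force: 0.0
1.4 [0.48694168 0.29919625 0.17297853] [-1.70464279e-04  1.59995528e-01  9.87117622e-01  4.50208833e-04] [-0.6834193   1.93001156  0.48383963]
```

View pics/w1.png

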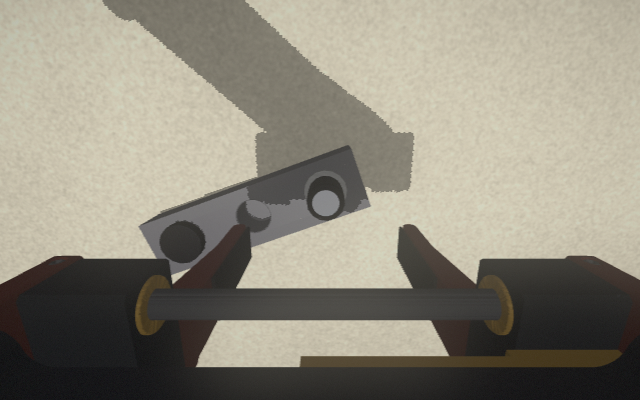

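The wrist picture shows the eyepiece with its lens disc at (325.5,203), between the open fingers; the empty hole is at (254,216) and the plug at (182,242).

```bash
python3 - <<'E'
from h import *
from scipy.spatial.transform import Rotation as R
s=load('wrist');st=arm.read_state();e=pt(s,325.5,203,z=.086);print(e,s['depth'][203,325],pt(s,325,203))
Rt=R.from_quat(st['tcp_rot'],scalar_first=True).as_matrix()
print(Rt.T@(np.r_[e[:2],.05]-st['tool_pos']))
E
```

```text
[0.4880205  0.29842138 0.086     ] 0.25849572 [0.48775973 0.2980437  0.08642456]
[-0.00132745 -0.00049703  0.12297753]
```

```bash
python3 -m inch '[[-0.001,0,0.03,0,1],[-0.001,0,0.06,0,1],[-0.001,0,0.09,0,1],[-0.001,0,0.11,0,1],[-0.001,0,0.121,0,1],[-0.001,0,0.121,0,1],[-0.001,0,0.121,0,-1],[-0.001,0,0.121,0,-1],[-0.001,0,0.121,0,-1],[-0.001,0,0.121,0,-1],[-0.001,0,0.121,0,-1],[-0.001,0,0.121,0,-1]]' 35
```

```text
t: 2.6
tool_pos: [0.4887, 0.2974, 0.0518]
tcp_rot: [0.0, 0.161, 0.987, 0.0]
force: [0.2, 0.3, -0.4]
gripper_width: 0.0433
grip_force: 0.0
```

```bash
python3 -m inch '[[0,0,0,0,-1],[0,0,0,0,-1],[0,0,0,0,-1]]' 35; python3 -c "
from h import *
print(arm.read_state()['force'])"
```

```text
t: 2.9
tool_pos: [0.4887, 0.2975, 0.0517]
tcp_rot: [0.0, 0.161, 0.987, 0.0]
force: [0.1, 0.9, 1.2]
gripper_width: 0.0337
grip_force: 35.0
[0.05061091 0.93019828 1.2225926 ]
```

```bash
python3 -m inch '[[0,0,-0.02,0,-1],[0,0,-0.05,0,-1],[0,0,-0.09,0,-1],[0,0,-0.13,0,-1],[0,0,-0.15,0,-1],[-0.012,-0.04,-0.155,0,-1],[-0.024,-0.08,-0.16,0,-1],[-0.036,-0.12,-0.16,0,-1],[-0.048,-0.16,-0.16,0,-1],[-0.06,-0.2,-0.16,0,-1],[-0.072,-0.24,-0.16,0,-1],[-0.08,-0.26,-0.16,0,-1]]'
python3 -m inch '[[-0.01,-0.03,0,0,-1],[-0.02,-0.065,0,0,-1],[-0.03,-0.1,0,0,-1],[-0.04,-0.135,0,0,-1],[-0.05,-0.17,0,0,-1],[-0.06,-0.195,0,0,-1],[-0.065,-0.208,0,0,-1],[-0.065,-0.208,0,0,-1],[-0.065,-0.208,0,0,-1]]'
python3 - <<'E'
from h import *
s=snap('wrist');cv2.imwrite('pics/w2.png',s['image']);st=arm.read_state();print(st['t'],st['tool_pos'],st['tcp_rot'],st['force'],st['joint_positions'])
E
```

```text
t: 4.1
tool_pos: [0.4806, 0.0213, 0.2113]
tcp_rot: [-0.001, 0.163, 0.987, -0.001]
force: [0.2, 0.4, -1.8]
gripper_width: 0.0336
grip_force: 35.0
t: 5.0
tool_pos: [0.4772, -0.1918, 0.2112]
tcp_rot: [-0.001, 0.161, 0.987, 0.0]
force: [0.2, -0.4, -1.9]
gripper_width: 0.0335
grip_force: 35.0
5.05 [ 0.47738205 -0.19116369  0.21126564] [-5.11849669e-04  1.60161072e-01  9.87090701e-01  3.40641381e-04] [ 0.08974041 -0.06812293 -1.85293828] [-0.12144004  0.23451934  0.44880995  1.9712935  -0.12376102  0.96300681
  1.63673411]
```

View pics/w2.png

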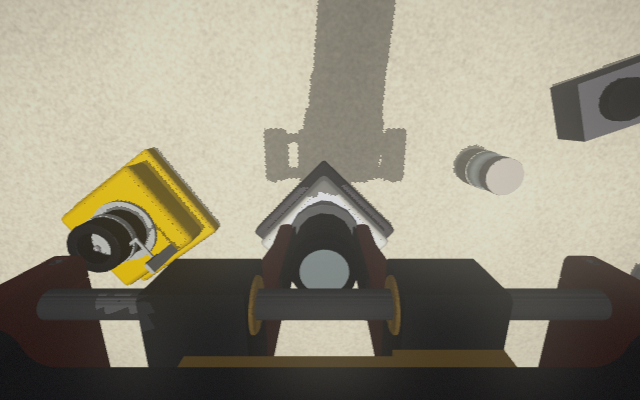

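The rim is hidden behind the held eyepiece at (325,270), because the wrist camera sees towards tool +x. I'll overshoot to tool −x and look again.

```bash
python3 -m inch '[[-0.03,0,0,0,-1],[-0.06,0,0,0,-1],[-0.09,0,0,0,-1],[-0.12,0,0,0,-1],[-0.14,0,0,0,-1],[-0.14,0,0,0,-1],[-0.14,0,0,0,-1]]'
python3 - <<'E'
from h import *
s=snap('wrist');cv2.imwrite('pics/w3.png',s['image'][:,0:640]);st=arm.read_state();print(st['t'],st['tool_pos'],st['tcp_rot'],st['force'])
E
```

```text
t: 5.75
tool_pos: [0.6099, -0.2354, 0.211]
tcp_rot: [-0.001, 0.16, 0.987, 0.0]
force: [-0.5, -0.8, -2.1]
gripper_width: 0.0334
grip_force: 35.0
5.8 [ 0.60948692 -0.23564413  0.21120086] [-7.76460728e-04  1.60259948e-01  9.87074488e-01  3.16743120e-04] [ 0.40584586 -0.79957128 -2.29316672]
```

View pics/w3.png

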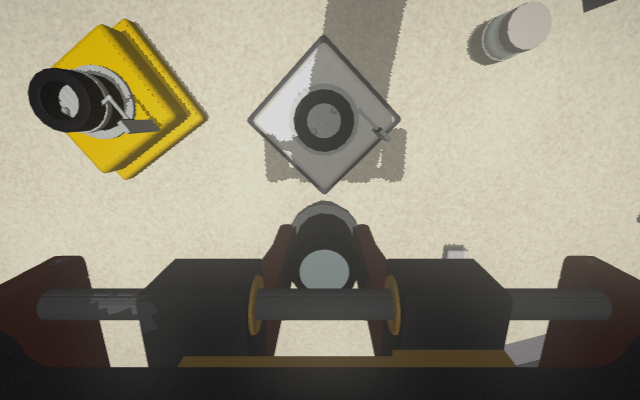

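The white stand's rim is now clear, centre about (324.5,120.5); the held eyepiece's lens is at (324,272). I'll measure the rim by depth and by fit.

```bash
python3 - <<'E'
from h import *
from scipy.spatial.transform import Rotation as R
s=load('wrist');st=arm.read_state();Rt=R.from_quat(st['tcp_rot'],scalar_first=True).as_matrix();t=st['tool_pos']
g=cv2.cvtColor(s['image'],cv2.COLOR_BGR2GRAY);K=s['intrinsics'];T=s['T']
V,U=np.mgrid[85:158,288:362];D=s['depth'][85:158,288:362]
P=np.stack([(U-K[0,2])/K[0,0]*D,-(V-K[1,2])/K[1,1]*D,-D],-1)@T[:3,:3].T+T[:3,3]
m=(abs(P[...,2]-.105)<.004)&(D>0);print(m.sum(),np.median(P[m][:,2]))
c,_=cv2.findContours(m.astype(np.uint8),cv2.RETR_EXTERNAL,cv2.CHAIN_APPROX_NONE);c=max(c,key=len)
(cx,cy),r=cv2.minEnclosingCircle(c);e=cv2.fitEllipse(c);print('px',cx+288,cy+85,r,e)
a=pt(s,e[0][0]+288,e[0][1]+85,z=.105);b=pt(s,324.5,120.5,z=.105);print(a,b)
print('shift a',Rt.T@(a-t),'b',Rt.T@(b-t))
# held eyepiece lens
h=pt(s,324,272,z=t[2]+.0343);print('head in tool',Rt.T@(h-t))
E
```

```text
1892 0.10424814045563657
px 323.5 120.0 31.197053909301758 ((35.04346466064453, 35.062198638916016), (59.38167953491211, 61.3097038269043), 178.4249725341797)
[ 0.54320671 -0.21483904  0.105     ] [ 0.54396476 -0.21374152  0.105     ]
shift a [ 0.06928422 -0.00127315  0.10631377] b [6.89123353e-02 7.83121153e-06 1.06313646e-01]
head in tool [ 0.00077502 -0.00034707 -0.03429891]
```

```bash
python3 -m inch '[[0.03,0,0,0,-1],[0.055,-0.0005,0,0,-1],[0.0685,-0.0005,0,0,-1],[0.0685,-0.0005,0,0,-1],[0.0685,-0.0005,0.02,0,-1],[0.0685,-0.0005,0.04,0,-1],[0.0685,-0.0005,0.052,0,-1],[0.0685,-0.0005,0.056,0,-1],[0.0685,-0.0005,0.056,0,-1],[0.0685,-0.0005,0.056,0,-1]]' 50
python3 - <<'E'
from h import *
s=snap('scene');cv2.imwrite('pics/s2.png',cv2.resize(s['image'][120:240,220:340],None,fx=5,fy=5,interpolation=2));st=arm.read_state();print(st['t'],st['tool_pos'],st['force'],st['wrist_torque'])
E
```

```text
t: 6.8
tool_pos: [0.5458, -0.2159, 0.1563]
tcp_rot: [0.001, 0.161, 0.987, -0.0]
force: [1.4, -0.0, -2.1]
gripper_width: 0.0331
grip_force: 50.0
6.85 [ 0.54586757 -0.21589807  0.15647907] [-0.61695368 -0.25045132 -2.02009633] [0.02494694 0.03002181 0.03574899]
```

View pics/s2.png

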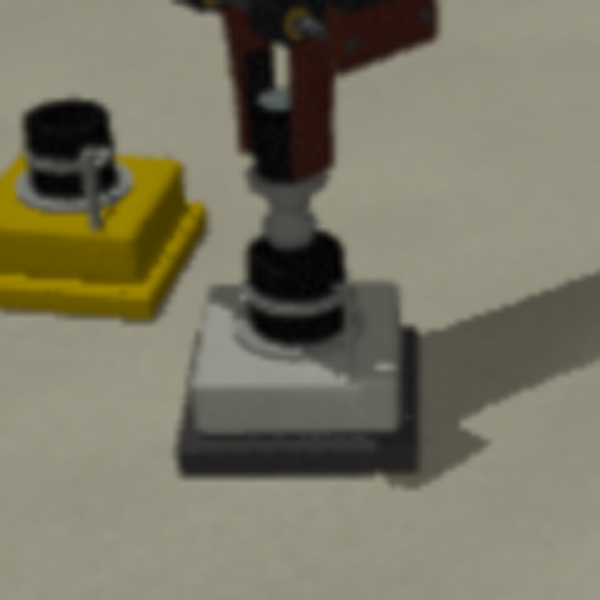

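The scene crop shows the nose at (288,225) just above the white stand's tube mouth (centre about (296,245)), roughly 2 mm to the left. The measured TCP agrees, so I'll correct by 2 mm and go down.

```bash
python3 -m inch '[[0.002,0.0005,0,0,-1],[0.002,0.0005,0,0,-1],[0.002,0.0005,0.004,0,-1],[0.002,0.0005,0.008,0,-1],[0.002,0.0005,0.012,0,-1],[0.002,0.0005,0.012,0,-1],[0.002,0.0005,0.012,0,-1]]'
python3 -c "
from h import *
st=arm.read_state();print(st['tool_pos'],st['force'],st['wrist_torque'])"
```

```text
t: 7.55
tool_pos: [0.5437, -0.2144, 0.1435]
tcp_rot: [-0.0, 0.161, 0.987, 0.0]
force: [1.3, 0.9, -1.7]
gripper_width: 0.0334
grip_force: 50.0
[ 0.54368211 -0.21438108  0.1434883 ] [ 1.34819524  0.88978391 -1.70061712] [ 0.06450037 -0.20735818 -0.03553408]
```

```bash
python3 -m inch '[[0,0,0.002,0,-1],[0,0,0.004,0,-1],[0,0,0.006,0,-1],[0,0,0.008,0,-1],[0,0,0.008,0,-1],[0,0,0.008,0,-1]]'
python3 -c "
from h import *
st=arm.read_state();print(st['tool_pos'],st['force'],st['wrist_torque'])"
```

```text
t: 8.15
tool_pos: [0.5437, -0.2144, 0.1356]
tcp_rot: [0.0, 0.161, 0.987, 0.0]
force: [2.6, 1.1, -3.7]
gripper_width: 0.0335
grip_force: 50.0
[ 0.54372576 -0.21442774  0.13558189] [ 2.6493442   1.06862384 -3.72973381] [ 0.06478859 -0.66129273  0.00863499]
```

```bash
python3 -m inch '[[-0.0007,0.0005,0,0,-1],[-0.0007,0.0005,0,0,-1],[-0.0007,0.0005,0,0,-1],[-0.0007,0.0005,0,0,-1]]'
python3 -c "
from h import *
st=arm.read_state();print(st['tool_pos'],st['force'],st['wrist_torque'])"
```

```text
t: 8.55
tool_pos: [0.544, -0.2143, 0.1355]
tcp_rot: [-0.0, 0.161, 0.987, -0.0]
force: [0.6, 0.1, -2.2]
gripper_width: 0.0335
grip_force: 50.0
[ 0.54398958 -0.21430109  0.1355365 ] [ 0.64476152  0.05165427 -2.22601707] [-0.00591783 -0.10106716  0.02215149]
```

```bash
python3 -m inch '[[0,0,0.001,0,-1],[0,0,0.002,0,-1],[0,0,0.003,0,-1],[0,0,0.004,0,-1],[0,0,0.005,0,-1],[0,0,0.006,0,-1],[0,0,0.007,0,-1],[0,0,0.008,0,-1],[0,0,0.008,0,-1],[0,0,0.008,0,-1]]'
python3 -c "
from h import *
st=arm.read_state();print(st['tool_pos'],st['force'],st['wrist_torque'])"
```

```text
t: 9.55
tool_pos: [0.5444, -0.2146, 0.1281]
tcp_rot: [0.0, 0.161, 0.987, -0.0]
force: [0.6, -0.7, 3.2]
gripper_width: 0.0337
grip_force: 50.0
[ 0.54443204 -0.21459946  0.12811948] [ 0.58559683 -0.66421449  3.24631378] [-0.16596751  0.16985615 -0.01311887]
```

```bash
python3 -m inch '[[0,0,0.0005,0,-1],[0,0,0.001,0,-1],[0,0,0.0015,0,-1],[0,0,0.002,0,-1],[0,0,0.0025,0,-1],[0,0,0.003,0,-1],[0,0,0.0035,0,-1],[0,0,0.004,0,-1],[0,0,0.004,0,-1],[0,0,0.004,0,-1]]'
python3 -c "
from h import *
st=arm.read_state();print(st['tool_pos'],st['force'],st['wrist_torque'])"
python3 -m inch '[[0,0,0.0005,0,-1],[0,0,0.001,0,-1],[0,0,0.0015,0,-1],[0,0,0.002,0,-1],[0,0,0.0025,0,-1],[0,0,0.003,0,-1],[0,0,0.003,0,-1],[0,0,0.003,0,-1]]'
python3 -c "
from h import *
st=arm.read_state();print(st['tool_pos'],st['force'],st['wrist_torque'])"
```

```text
t: 10.55
tool_pos: [0.544, -0.2142, 0.1234]
tcp_rot: [-0.0, 0.161, 0.987, -0.0]
force: [0.8, -0.5, -0.8]
gripper_width: 0.0332
grip_force: 50.0
[ 0.54401503 -0.21424453  0.12335992] [ 0.80223615 -0.51967129 -0.78755812] [-0.10035658 -0.12268987  0.07461763]
t: 11.35
tool_pos: [0.5439, -0.214, 0.1199]
tcp_rot: [-0.001, 0.161, 0.987, -0.0]
force: [2.3, -1.8, -11.6]
gripper_width: 0.0332
grip_force: 50.0
[ 0.54390068 -0.21398666  0.11990389] [  2.29612283  -1.75481233 -11.59452631] [-0.34997292 -0.45165578  0.0721399 ]
```

Past the click: the detent is now drawing it in. Easing on down.

```bash
python3 -m inch '[[-0.0003,0,0.0005,0,-1],[-0.0004,0,0.001,0,-1],[-0.0004,0,0.0015,0,-1],[-0.0004,0,0.002,0,-1],[-0.0004,0,0.0025,0,-1],[-0.0004,0,0.0025,0,-1],[-0.0004,0,0.0025,0,-1]]'
python3 -c "
from h import *
st=arm.read_state();print(st['tool_pos'],st['force'],st['wrist_torque'])"
```

```text
t: 12.05
tool_pos: [0.5442, -0.2144, 0.1179]
tcp_rot: [-0.0, 0.161, 0.987, 0.0]
force: [-0.5, -1.3, -13.1]
gripper_width: 0.0334
grip_force: 50.0
[ 0.54420109 -0.21438451  0.11792272] [ -0.47544317  -1.28608684 -13.12635673] [-0.47061739  0.21741553  0.01954307]
```

```bash
python3 -m inch '[[0,0,0.0004,0,-1],[0,0,0.0008,0,-1],[0,0,0.001,0,-1],[0,0,0.001,0,-1],[0,0,0.001,0,-1]]'
python3 -c "
from h import *
st=arm.read_state();print(st['tool_pos'],st['force'],st['wrist_torque'])"
```

```text
t: 12.55
tool_pos: [0.5448, -0.2144, 0.1173]
tcp_rot: [0.0, 0.161, 0.987, 0.0]
force: [-0.8, -0.9, -7.9]
gripper_width: 0.0331
grip_force: 50.0
[ 0.54476928 -0.21444629  0.11734281] [-0.77081894 -0.89383046 -7.89615519] [-0.33902079  0.48557508  0.01605747]
```

```bash
python3 -m inch '[[0,0,0.0004,0,-1],[0,0,0.0008,0,-1],[0,0,0.001,0,-1],[0,0,0.001,0,-1],[0,0,0.001,0,-1]]'
python3 -c "
from h import *
st=arm.read_state();print(st['tool_pos'],st['force'],st['wrist_torque'])"
```

```text
t: 13.05
tool_pos: [0.5455, -0.2142, 0.1167]
tcp_rot: [0.001, 0.161, 0.987, 0.0]
force: [-1.1, 1.1, -1.6]
gripper_width: 0.0338
grip_force: 50.0
[ 0.54549509 -0.21416108  0.11667617] [-1.07883547  1.12198002 -1.62889964] [ 0.17186286  0.15146076 -0.03586521]
```

```bash
python3 -m inch '[[0,0,0.0004,0,-1],[0,0,0.0008,0,-1],[0,0,0.0012,0,-1],[0,0,0.0015,0,-1],[0,0,0.0015,0,-1],[0,0,0.0015,0,-1]]'
python3 -c "
from h import *
st=arm.read_state();print(st['tool_pos'],st['force'],st['wrist_torque'])"
```

```text
t: 13.65
tool_pos: [0.5455, -0.2142, 0.1159]
tcp_rot: [0.001, 0.161, 0.987, 0.0]
force: [-2.7, 2.1, 8.6]
gripper_width: 0.0331
grip_force: 50.0
[ 0.5454973  -0.21418242  0.11592519] [-2.72834739  2.10102983  8.56614042] [ 0.5759385   0.75665662 -0.02751494]
```

```bash
python3 -m inch '[[0.0004,0,0.0003,0,-1],[0.0005,0,0.0006,0,-1],[0.0005,0,0.0006,0,-1],[0.0005,0,0.0006,0,-1]]'
python3 -c "
from h import *
st=arm.read_state();print(st['tool_pos'],st['force'],st['wrist_torque'])"
python3 -m inch '[[0,0,0,0,-1],[0,0,0,0,-1],[0,0,0,0,-1],[0,0,0,0,-1],[0,0,0,0,-1],[0,0,0,0,-1],[0,0,0,0,-1],[0,0,0,0,-1],[0,0,0,0,-1],[0,0,0,0,-1]]'
```

```text
t: 14.05
tool_pos: [0.5455, -0.2142, 0.1158]
tcp_rot: [0.001, 0.161, 0.987, 0.0]
force: [-2.9, 2.3, 12.5]
gripper_width: 0.033
grip_force: 50.0
[ 0.54554289 -0.21418553  0.11576274] [-2.9325722   2.32827086 12.45560451] [0.57750303 0.73260147 0.03507796]
t: 15.05
tool_pos: [0.5455, -0.2142, 0.1158]
tcp_rot: [0.001, 0.161, 0.987, 0.0]
force: [-3.6, 2.5, 12.1]
gripper_width: 0.0333
grip_force: 50.0
```

```bash
python3 -m inch '[[0,0,-0.0004,0,-1],[0,0,-0.0008,0,-1],[0,0,-0.0012,0,-1],[0,0,-0.0016,0,-1],[0,0,-0.002,0,-1],[0,0,-0.0024,0,-1],[0,0,-0.0028,0,-1],[0,0,-0.0028,0,-1],[0,0,-0.0028,0,-1]]'
python3 -c "
from h import *
st=arm.read_state();print(st['tool_pos'],st['force'],st['wrist_torque'])"
```

```text
t: 15.95
tool_pos: [0.5441, -0.2145, 0.1167]
tcp_rot: [-0.0, 0.161, 0.987, -0.0]
force: [2.6, -0.4, -0.4]
gripper_width: 0.0336
grip_force: 50.0
[ 0.54409255 -0.21452895  0.11666292] [ 2.56533534 -0.41857939 -0.41925156] [-0.06277251 -0.6089501   0.00182085]
```

```bash
python3 -m inch '[[-0.0003,0,-0.0004,0,-1],[-0.0003,0,-0.0008,0,-1],[-0.0003,0,-0.0012,0,-1],[-0.0003,0,-0.0015,0,-1],[-0.0003,0,-0.0015,0,-1],[-0.0003,0,-0.0015,0,-1]]'
python3 -c "
from h import *
st=arm.read_state();print(st['tool_pos'],st['force'],st['wrist_torque'])"
```

```text
t: 16.55
tool_pos: [0.5438, -0.2144, 0.1177]
tcp_rot: [-0.001, 0.161, 0.987, -0.0]
force: [2.3, -2.8, -11.1]
gripper_width: 0.0334
grip_force: 50.0
[ 0.54384991 -0.21438599  0.11774339] [  2.28091191  -2.79251792 -11.10659682] [-0.65330864 -0.57077235 -0.04707993]
```

Net pull is about 9 N; a little more for 12 N, then hold.

```bash
python3 -m inch '[[-0.0003,0,-0.0003,0,-1],[-0.0003,0,-0.0005,0,-1],[-0.0003,0,-0.0005,0,-1],[-0.0003,0,-0.0005,0,-1]]'
python3 -c "
from h import *
st=arm.read_state();print(st['tool_pos'],st['force'],st['wrist_torque'])"
```

```text
t: 16.95
tool_pos: [0.5439, -0.2143, 0.1182]
tcp_rot: [-0.001, 0.161, 0.987, -0.0]
force: [1.2, -1.5, -14.9]
gripper_width: 0.0335
grip_force: 50.0
[ 0.54393734 -0.21433227  0.11824362] [  1.2456648   -1.53416931 -14.90039762] [-0.69407051 -0.23783064  0.02593351]
```

```bash
python3 -m inch '[[0,0,0,0,-1],[0,0,0,0,-1],[0,0,0,0,-1],[0,0,0,0,-1],[0,0,0,0,-1],[0,0,0,0,-1],[0,0,0,0,-1],[0,0,0,0,-1],[0,0,0,0,-1],[0,0,0,0,-1]]'
python3 -m inch '[[0,0,0.0004,0,-1],[0,0,0.0008,0,-1],[0,0,0.0012,0,-1],[0,0,0.0016,0,-1],[0,0,0.002,0,-1],[0,0,0.0024,0,-1],[0,0,0.0024,0,-1],[0,0,0.0024,0,-1]]'
```

```text
t: 17.95
tool_pos: [0.5444, -0.2144, 0.1186]
tcp_rot: [-0.0, 0.161, 0.987, -0.0]
force: [-2.6, -1.8, -17.5]
gripper_width: 0.0335
grip_force: 50.0
t: 18.75
tool_pos: [0.5462, -0.2139, 0.1172]
tcp_rot: [0.001, 0.16, 0.987, 0.0]
force: [0.7, 1.7, -5.8]
gripper_width: 0.033
grip_force: 50.0
```

```bash
python3 -m inch '[[0,0,0.0004,0,-1],[0,0,0.0008,0,-1],[0,0,0.001,0,-1],[0,0,0.001,0,-1],[0,0,0.001,0,-1]]'
```

```text
t: 19.25
tool_pos: [0.5461, -0.2141, 0.1163]
tcp_rot: [0.001, 0.16, 0.987, 0.0]
force: [2.5, 4.7, 4.3]
gripper_width: 0.0334
grip_force: 50.0
```

```bash
python3 -m inch '[[0,0,0,0,0.3],[0,0,0,0,0.6],[0,0,0,0,0.6],[0,0,0,0,0.6],[0,0,0,0,0.6],[0,0,0,0,0.6]]'
python3 -c "
from h import *
st=arm.read_state();print(st['tool_pos'],st['force'])"
python3 -m inch '[[0,0,-0.01,0,0.6],[0,0,-0.03,0,0.6],[0,0,-0.06,0,0.6],[0,0,-0.09,0,0.6],[0,0,-0.1,0,0.6],[-0.04,0,-0.1,0,0.6],[-0.07,0,-0.1,0,0.6],[-0.07,0,-0.1,0,0.6],[-0.07,0,-0.1,0,0.6]]'
python3 - <<'E'
from h import *
a=snap('wrist');s=snap('scene');o=np.zeros((400,800,3),np.uint8)
o[:,:400]=cv2.resize(a['image'][0:200,220:420],None,fx=2,fy=2,interpolation=2)
o[:,400:]=cv2.resize(s['image'][130:230,230:330],None,fx=4,fy=4,interpolation=2)
cv2.imwrite('pics/end.png',o);print(arm.read_state()['force'])
E
```

```text
t: 19.85
tool_pos: [0.5446, -0.2145, 0.1153]
tcp_rot: [-0.0, 0.161, 0.987, -0.0]
force: [-0.7, -0.6, 0.3]
gripper_width: 0.0699
grip_force: 0.0
[ 0.5446438  -0.21452349  0.11531673] [-0.65959261 -0.55835882  0.33533709]
t: 20.75
tool_pos: [0.6107, -0.2366, 0.2146]
tcp_rot: [-0.001, 0.161, 0.987, -0.0]
force: [-0.2, -0.2, 0.7]
gripper_width: 0.0699
grip_force: 0.0
[-0.29360509 -0.3105974  -0.24323973]
```

View pics/end.png

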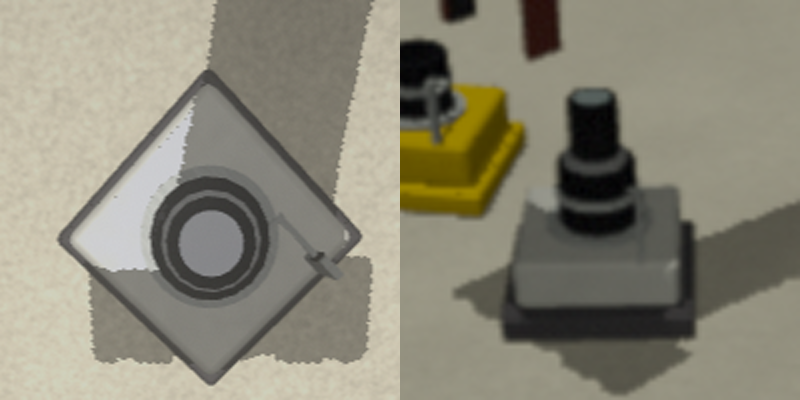

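Left, the wrist crop shows the eyepiece centred in the tube at (211,242); right, the scene crop shows it upright with its flange on the rim at (597,150), released. I'll hand it in.

```bash
python3 - <<'E'
from h import *
s=load('wrist');print(pt(s,325,121))
print(arm.close_job())
E
```

```text
[ 0.54452751 -0.2145187   0.15104378]
the job is handed in; nothing more can be done
None
```

The eyepiece is snapped home in the white stand's tube and released. It was pressed at about 14 N for a second, then held a pull that started near 13 N and drifted to about 15.5 N. Its top measured 151 mm above the table, as expected when fully home, and the job is handed in, with no verdict returned.

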